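Seat the bracket on the jig's locating pin

ROBOT

A 6-joint arm with a two-finger parallel gripper is mounted at the origin on a cart in front of the work surface, level with it; the furniture and walls round the work are solid. World frame = base frame: x ahead of the robot, y to its left, z up, the work surface at z = 0. Lengths are in m, angles in rad, forces in N, time in s.
With the tool pointing down it reaches from about 0.35 to 0.95 m from the base axis. Payload 17.4 kg.
Tool frame: the origin (TCP) lies midway between the tips of the shut fingers; the grasp point (between the pads) lies 19 mm behind it; z points along the fingers, y is the line along which they close (so a half turn about z gives the same grasp; the last joint's range is limited). The gripper opens to 93 mm and grips with 3 to 60 N. Pads are 15 mm wide; open, the fingers measure 128 mm over their backs; the gripper's body (75 mm by 188 mm) begins 65 mm behind the grasp point.
Start: joints at [1.127, 0.116, 1.442, -0, 1.584, -0.038], TCP at [0.266, 0.62, 0.219] pointing down, gripper open.
Joint ranges: [-2.83, 2.83], [-0.83, 2.19], [0.07, 2.5], [-1.14, 4.28], [0.01, 3], [-2.97, 2.97]. Speed limits (rad/s): [1.89, 1.89, 2.22, 3.14, 3.14, 3.14].

INTERFACE

Orientations are given as a unit quaternion [w, x, y, z].
In Python, from station import get_state, grab_frame, camera_info, close_job gives the robot as it stands.
- The arm moves only by the tool carry_out, never from a script. Its argument "moves" is a list of rows, each an object with "claw": the gripper command: -1 is fully open, 1 is shut, values between are in proportion; "translation": the shift along the tool's x, y, z in units of 12 cm (1.0 is 12 cm), a list of three; "twist": the turn, a rotation vector about the tool's x, y, z in units of 60 degrees (1.0 is 60 degrees), a list of three. In form: [{"claw": claw, "translation": [x, y, z], "twist": [rx, ry, rz]}, ...]. A call has 1 to 12 rows; each row shifts and turns the commanded pose from where the row before left it, along the tool's axes as they then stand; what a row does not reach is not made up. A row lasts 1/10 s, in which the tool goes at most 50 mm and 8.59 degrees, less where a joint would pass 70% of its speed; a pose out of reach is approached as far as the arm can. A call with a number of a shift or a turn outside -1 to 1 is refused whole. A call with a gripper value outside its range is refused whole. The fingers move at their own pace and stop on an object; "grip_force" is the grip in N (left out, the last holds). Time passes only in rows, so rows that do not move let the fingers close. It gives the time, the measured TCP pose, the force, the opening and the grip force at its end, in the units of the state.
- get_state(): the state, without advancing time (a new reading comes with each control period).
- grab_frame(name): name is "scene" or "top" or "wrist"; returns (picture, depth): 420x560x3 uint8, blue, green, red; 420x560 float32, m along the optical axis (not along the pixel's ray), 0 where there is no reading.
- camera_info(name): a dict with "vertical_fov" (degrees; the focal length in pixels is half the picture's height over the tangent of half this angle, whatever the lens; pixels are square), "cx", "cy" (the principal point, pixels), "k1" (the pictures are not rectified: a ray, as slopes to the right and down, at radius r is drawn at 1 + k1 r^2 times it, then the intrinsics apply), "extrinsics" (4x4, takes a point from world to camera coordinates); the wrist camera has in their place "mount" (4x4, takes a point from camera to tool coordinates, whose origin is the TCP and whose axes are the flange's). Camera axes: x right, y down, z forward; pixel columns grow to the right and rows downward; lengths in m; the calibration is good to about 2 mm. A picture is of the moment at which its call begins: read the wrist's pose just before it. camera_info takes no time and is no camera call.
- close_job(): hands the job in; it is judged then, once.
The state is a dict: "time_s": time; "joint_positions": joint angles; "qd": joint speeds; "effort": joint torques, N m; "tool_pos": TCP position; "tool_rot": TCP orientation; "ft_force": force on the tool from outside, world axes, zero at the start; "ft_torque": the same for the moment, N m; "opening": finger opening in m; "gripper_force": force on a finger pad.
Only numpy, scipy, OpenCV 4.12 (cv2) and the standard library are available. Lean on these libraries where they do the work, as an engineer would, in place of code of your own. Each camera call takes 0.05 s, during which the arm holds its last target. There are 200 camera calls.

TASK

Pick up the red angle bracket and fit it on the assembly jig: lay its foot on the jig with the foot's free long edge along the blue fence, and nudge it along the fence until its hole drops over the brass locating pin and the foot lies flush on the jig's bed. Work gently, never forcing the bracket against the jig (always under 40 N), leave the tape roll, yellow-lidded jar and parts tin where they are, and let go of the bracket.

Things in the scene. Friction and masses are not known exactly. Their poses are not given: they have to be found in the camera images.
- bracket_grip (a point): Grip point of the loose red angle bracket (0.16 kg): centre of its upright leg's thickness and width, 45 mm above the foot's underside. Leg 10 mm thick (x), 48 mm wide (y), top 62 mm above the underside; small 10 mm high gussets at y = -21 and +21 mm on its +x side. Axes: z up, x from the leg to the foot's free long edge, y along that edge. It starts standing on its foot on the desk.
- bracket_hole (a point): Centre of the round hole through the bracket's foot, at the underside; the bracket's axes. Hole 14.4 mm wide, slightly chamfered. Foot 7 mm thick, 108 mm along y (hole in the middle), 60 mm along x: the free edge, which goes along the fence, is 26 mm from the hole at +x, the leg's outer face 34 mm at -x.
- jig_bed (a point): Point on the slot line, in the middle of the flat bed's top, 12 mm above the desk. Axes of the jig: z up, y along slot and fence, x towards the fence. The jig is fixed to the desk. Bed 190 mm along y, from x = -60 to +50 mm. The blue fence's inner face is at x = +26.4 mm; it is 170 mm long, 12 mm thick, 20 mm above the bed.
- pin_range (a point): Middle of the range where the pin can be: on the slot line, 9.5 mm above the bed (height of the pin's tip); the jig's axes. The rigid brass pin, 12 mm thick, 9.5 mm high, its top 3 mm tapered to 10 mm, is clamped on the slot line anywhere from y = -22 to +22 mm of this point; where is not measured. The foot rides on its tip and drops 9.5 mm to the bed once the hole is over it.
- tape_roll: Amber tape roll lying flat, 54 mm in diameter and 13 mm high, origin under its centre; to be left alone.
- tin: Round pale parts tin, 67 mm in diameter and 24 mm high, origin under its centre; to be left alone.
- jar: Flux jar, white with a yellow lid, 43 mm in diameter and 29 mm high, origin under its centre; to be left alone.
Mind the look-alikes: they are no part of the job. Of the things that look like the part that bears bracket_grip, the larger one is meant.

How it is judged:
By the outcome, as a careful person would: the job done as asked, in the order asked, and still so for the second after the job is handed in, with the robot touching nothing.
It also fails if it takes over 64 s, if anything falls off the work surface, if the arm or the gripper's body presses on something with over 40 N, if the wrist force passes 120 N, or if a joint passes its speed limit or range.

## Working session

There is one attempt and no reset: what is moved stays moved. The work goes in short steps, Python scripts to look and compute and a tool call to move; the robot and the scene stay as the last step left them, time stands still between calls to the robot, and variables do not carry over. Pictures are saved under pics/ and viewed, at most 10 in all, crops included, and the job is handed in when it is done.

Besides the shell and the picture viewer there is one more tool, called after ">>>" in YAML: its name, and indented under it one key for each argument. carry_out: Moves the arm, as the interface text tells. Its arguments: {"type":"object","properties":{"moves":{"type":"array","items":{"type":"object","properties":{"claw":{"type":"number"},"translation":{"type":"array","items":{"type":"number"}},"twist":{"type":"array","items":{"type":"number"}}}}},"grip_force":{"type":"number"}},"required":["moves"]}

```bash
mkdir -p pics; ls
cat > h.py <<'E'
import numpy as np, cv2
from station import *
from scipy.spatial.transform import Rotation as R
def cam(n,st=None):
    c=camera_info(n); f=210/np.tan(np.radians(c["vertical_fov"])/2)
    if n=="wrist":
        T=np.eye(4); q=st["tool_rot"]; T[:3,:3]=R.from_quat(q,scalar_first=True).as_matrix(); T[:3,3]=st["tool_pos"]
        M=T@np.array(c["mount"])
    else: M=np.linalg.inv(np.array(c["extrinsics"]))
    return f,c["cx"],c["cy"],c["k1"],M
def ray(C,uv):
    f,cx,cy,k1,M=C; uv=np.atleast_2d(np.asarray(uv,float))
    d=(uv-[cx,cy])/f; s=d.copy()
    for _ in range(30): s=d/(1+k1*(s**2).sum(1,keepdims=True))
    v=np.c_[s,np.ones(len(s))]@M[:3,:3].T
    return M[:3,3],v
def onplane(C,uv,z):
    o,v=ray(C,uv); return o+v*((z-o[2])/v[:,2])[:,None]
def pts(C,depth):
    v,u=np.mgrid[:420,:560]; o,d=ray(C,np.c_[u.ravel(),v.ravel()])
    return (o+d*depth.ravel()[:,None]).reshape(420,560,3)
E
python3 - <<'E'
from h import *
for n in("scene","top","wrist"):
    st=get_state(); p,d=grab_frame(n); cv2.imwrite(f"pics/{n}0.png",p); np.savez(f"{n}0.npz",p=p,d=d)
    print(n,np.round(cam(n,st)[4],3).tolist(),cam(n,st)[:4])
print(st)
a=[cv2.imread(f"pics/{n}0.png") for n in("scene","top")]
E
```

```text
pics
scene [[0.597, -0.535, 0.598, -0.289], [-0.802, -0.406, 0.439, -0.601], [0.008, -0.741, -0.671, 0.976], [0.0, 0.0, 0.0, 1.0]] (np.float64(501.3039007560802), 279.6850598135332, 201.39163664280701, 0.04456640660870467)
top [[-0.015, -0.992, 0.125, 0.415], [-0.999, 0.012, -0.031, 0.034], [0.03, -0.125, -0.992, 1.076], [0.0, 0.0, 0.0, 1.0]] (np.float64(482.22260257721535), 285.7515212862549, 195.0646557644799, -0.06760818944272917)
wrist [[0.395, 0.892, 0.218, 0.205], [0.919, -0.383, -0.095, 0.646], [-0.001, 0.238, -0.971, 0.384], [0.0, 0.0, 0.0, 1.0]] (np.float64(310.6726274325179), 285.0841964251124, 210.75929062859097, -0.030815930334008965)
{'time_s': 0.1, 'joint_positions': array([ 1.12722570e+00,  1.16430325e-01,  1.44219247e+00, -8.19856557e-06,
        1.58398953e+00, -3.77987839e-02]), 'qd': array([ 0.00184941, -0.00043839, -0.00119899, -0.00074399, -0.00041911,
       -0.00012448]), 'effort': array([ 3.60567035e-03, -7.22898889e+01, -6.23860931e+01,  7.83667155e-02,
        2.29333603e-02, -3.08868084e-05]), 'tool_pos': array([0.26637415, 0.62002239, 0.21798791]), 'tool_rot': array([-1.17547634e-04,  2.01496921e-01,  9.79489015e-01, -4.96117128e-04]), 'ft_force': array([-0.07625289,  0.04681623, -0.28237356]), 'ft_torque': array([-0.03509298,  0.03950903,  0.02978062]), 'gripper_force': 0.0, 'opening': 0.09288938997003214}
```

View pics/top0.png

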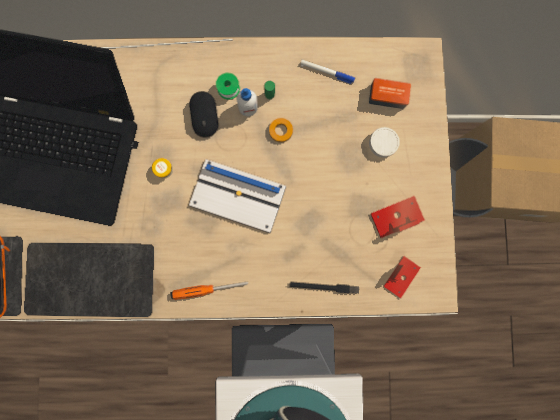

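View pics/scene0.png

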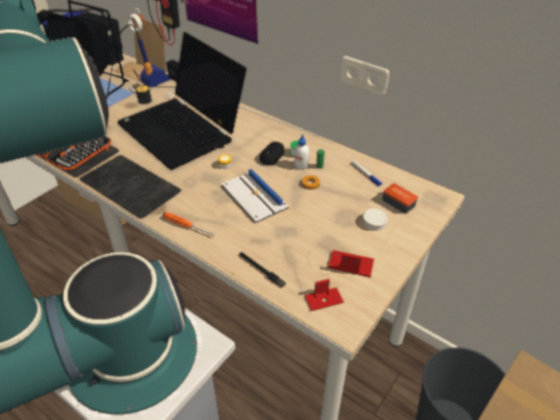

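The top view shows the large red bracket around (397,217) and the small look-alike at (402,277). The jig is at (238,196), with its blue fence on the upper side and the pin near (238,193). I'll measure these next.

```bash
cat > m.py <<'E'
from h import *
def mask(p,lo,hi):
    return cv2.inRange(cv2.cvtColor(p,cv2.COLOR_BGR2HSV),lo,hi)
def red(p): return mask(p,(0,150,60),(4,255,255))|mask(p,(174,150,60),(180,255,255))
def blue(p): return mask(p,(105,120,40),(125,255,255))
E
python3 - <<'E'
from m import *
for n in("top","scene"):
    z=np.load(n+"0.npz"); C=cam(n); P=pts(C,z["d"])
    for nm,m in(("red",red(z["p"])),("blue",blue(z["p"]))):
        k,l,s,c=cv2.connectedComponentsWithStats(m)
        for i in range(1,k):
            if s[i,4]<60: continue
            q=P[(l==i)&(z["d"]>0)]
            if len(q)<30: continue
            print(n,nm,s[i],np.round(np.median(q,0),3),"z%",np.round(np.percentile(q[:,2],[2,25,50,75,98]),3))
            zz=q[:,2]
            for a,b in((0.002,0.012),(0.02,0.05),(0.05,0.075)):
                w=q[(zz>a)&(zz<b)]
                if len(w)>15:
                    r=cv2.minAreaRect((w[:,:2]*1000).astype(np.float32)); print("   ",a,b,len(w),[np.round(x,1) for x in r], np.round(w.mean(0),3))
a=np.load("top0.npz")["p"]; 
A=cv2.resize(a[150:310,360:460],None,fx=3.7,fy=3.7,interpolation=2);B=cv2.resize(a[145:245,180:300],None,fx=3.5,fy=3.5,interpolation=2)
c=np.zeros((600,800,3),np.uint8); c[:A.shape[0],:A.shape[1]]=A[:600]; c[:B.shape[0],375:375+B.shape[1]]=B; 
cv2.imwrite("pics/z.png",c)
E
```

```text
top red [371 202  30  35 576] [ 0.492 -0.223  0.008] z% [0.003 0.006 0.008 0.009 0.014]
    0.002 0.012 547 [array([ 492.2, -233.1]), array([57.9, 72.4]), np.float64(20.7)] [ 0.492 -0.223  0.008]
top red [410 204  14  23 145] [ 0.498 -0.292  0.008] z% [0.004 0.007 0.008 0.012 0.064]
    0.002 0.012 107 [array([ 503.8, -291.3]), array([38.5, 23.7]), np.float64(21.6)] [ 0.503 -0.294  0.008]
    0.05 0.075 33 [array([ 480.2, -270.9]), array([ 8.5, 23.2]), np.float64(22.2)] [ 0.481 -0.273  0.063]
top red [384 257  36  41 631] [ 0.36  -0.255  0.007] z% [0.002 0.005 0.007 0.008 0.049]
    0.002 0.012 552 [array([ 364. , -254.7]), array([45.6, 80.5]), np.float64(54.3)] [ 0.361 -0.256  0.006]
    0.02 0.05 57 [array([ 374.9, -240.5]), array([ 8.1, 35.6]), np.float64(54.0)] [ 0.374 -0.239  0.047]
top blue [336  72  19  11 112] [ 0.822 -0.139  0.012] z% [-0.     0.008  0.012  0.014  0.017]
    0.002 0.012 47 [array([ 821.7, -140.3]), array([41.1,  8.2]), np.float64(73.7)] [ 0.821 -0.141  0.008]
top blue [241  89  10  11  89] [0.752 0.083 0.102] z% [0.091 0.099 0.102 0.106 0.118]
top blue [206 
[... 672 characters left out ...]
.049]
    0.002 0.012 478 [array([ 361.8, -255.3]), array([45.5, 81.2]), np.float64(52.5)] [ 0.361 -0.255  0.007]
    0.02 0.05 105 [array([ 372.4, -240. ]), array([ 9.8, 32.4]), np.float64(58.1)] [ 0.372 -0.241  0.036]
scene blue [142  68  28  18 262] [0.827 0.809 0.034] z% [0.012 0.023 0.034 0.044 0.062]
    0.02 0.05 173 [array([825.5, 817.6]), array([53. , 93.5]), np.float64(44.0)] [0.824 0.816 0.034]
    0.05 0.075 43 [array([840.4, 809.3]), array([38.2, 30.5]), np.float64(29.5)] [0.838 0.81  0.057]
scene blue [250 171  32  33 178] [0.577 0.088 0.032] z% [0.024 0.029 0.032 0.035 0.038]
    0.02 0.05 178 [array([580.3,  93.5]), array([163.5,  12. ]), np.float64(70.5)] [0.578 0.088 0.032]
```

View pics/z.png

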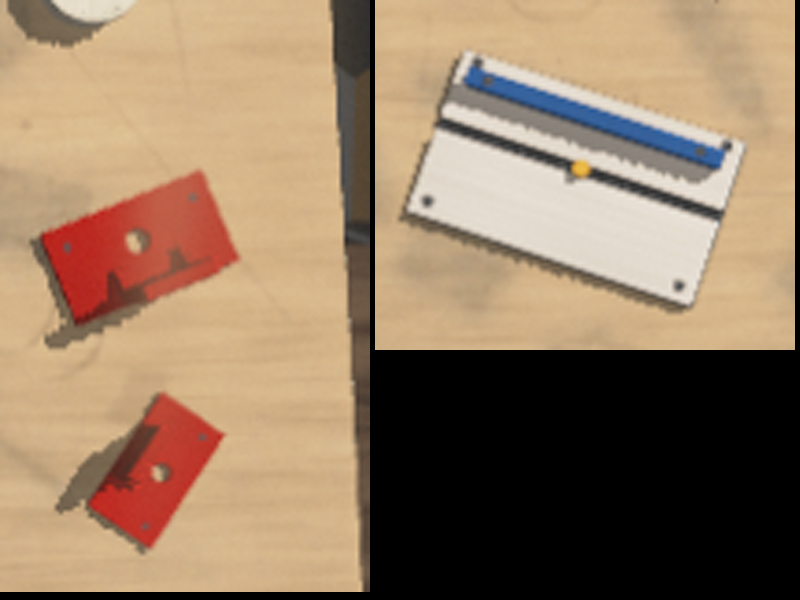

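The crops confirm the bracket's free long edge is its upper-right side, with the leg at the lower edge and the hole in the middle. The pin sits on the jig slot at full-image pixel ≈(238.6,193). I'll turn the tool and fly to above the bracket.

>>> carry_out:
  moves:
    - {"claw": -1,"translation": [0,0,0],"twist": [0,0,0.13]}
    - {"claw": -1,"translation": [0,0,0],"twist": [0,0,0.13]}
    - {"claw": -1,"translation": [0,0,0],"twist": [0,0,0.13]}
    - {"claw": -1,"translation": [0,0,0],"twist": [0,0,0.13]}
    - {"claw": -1,"translation": [0,0,0],"twist": [0,0,0.13]}
    - {"claw": -1,"translation": [0,0,0],"twist": [0,0,0.13]}
    - {"claw": -1,"translation": [-0.31,-0.0375,0],"twist": [0,0,0]}
    - {"claw": -1,"translation": [-0.31,-0.0375,0],"twist": [0,0,0]}
    - {"claw": -1,"translation": [-0.31,-0.0375,0],"twist": [0,0,0]}
    - {"claw": -1,"translation": [-0.31,-0.0375,0],"twist": [0,0,0]}
    - {"claw": -1,"translation": [-0.31,-0.0375,0],"twist": [0,0,0]}
    - {"claw": -1,"translation": [-0.31,-0.0375,0],"twist": [0,0,0]}

```text
time_s: 1.35
tool_pos: [0.3172, 0.3997, 0.2184]
tool_rot: [0.0, 0.574, 0.819, -0.0]
ft_force: [0.7, -0.4, 0.1]
opening: 0.0931
gripper_force: 0.0
```

>>> carry_out:
  moves:
    - {"claw": -1,"translation": [-0.31,-0.0375,0],"twist": [0,0,0]}
    - {"claw": -1,"translation": [-0.31,-0.0375,0],"twist": [0,0,0]}
    - {"claw": -1,"translation": [-0.31,-0.0375,0],"twist": [0,0,0]}
    - {"claw": -1,"translation": [-0.31,-0.0375,0],"twist": [0,0,0]}
    - {"claw": -1,"translation": [-0.31,-0.0375,0],"twist": [0,0,0]}
    - {"claw": -1,"translation": [-0.31,-0.0375,0],"twist": [0,0,0]}
    - {"claw": -1,"translation": [-0.31,-0.0375,0],"twist": [0,0,0]}
    - {"claw": -1,"translation": [-0.31,-0.0375,0],"twist": [0,0,0]}
    - {"claw": -1,"translation": [-0.31,-0.0375,0],"twist": [0,0,0]}
    - {"claw": -1,"translation": [-0.31,-0.0375,0],"twist": [0,0,0]}
    - {"claw": -1,"translation": [-0.31,-0.0375,0],"twist": [0,0,0]}
    - {"claw": -1,"translation": [-0.31,-0.0375,0],"twist": [0,0,0]}

```text
time_s: 2.55
tool_pos: [0.4187, -0.0385, 0.2187]
tool_rot: [0.0, 0.574, 0.819, 0.0]
ft_force: [0.4, 0.7, -0.5]
opening: 0.093
gripper_force: 0.0
```

>>> carry_out:
  moves:
    - {"claw": -1,"translation": [-0.312,-0.035,0],"twist": [0,0,0]}
    - {"claw": -1,"translation": [-0.312,-0.035,0],"twist": [0,0,0]}
    - {"claw": -1,"translation": [-0.312,-0.035,0],"twist": [0,0,0]}
    - {"claw": -1,"translation": [-0.312,-0.035,0],"twist": [0,0,0]}
    - {"claw": -1,"translation": [-0.312,-0.035,0],"twist": [0,0,0]}
    - {"claw": -1,"translation": [-0.312,-0.035,0],"twist": [0,0,0]}
    - {"claw": -1,"translation": [0,0,0],"twist": [0,0,0]}
    - {"claw": -1,"translation": [0,0,0],"twist": [0,0,0]}

```text
time_s: 3.35
tool_pos: [0.4715, -0.2569, 0.2181]
tool_rot: [-0.001, 0.574, 0.819, 0.0]
ft_force: [1.2, -0.7, 0.7]
opening: 0.0931
gripper_force: 0.0
```

Run:
```python
from m import *
st=get_state(); p,d=grab_frame("wrist"); cv2.imwrite("pics/w1.png",p); C=cam("wrist",st); P=pts(C,d)
print(st["tool_pos"],st["tool_rot"])
k,l,s,c=cv2.connectedComponentsWithStats(red(p))
for i in range(1,k):
    if s[i,4]<300: continue
    q=P[(l==i)&(d>0)]; zz=q[:,2]; print(s[i])
    for a,b in((0.002,0.012),(0.015,0.055),(0.056,0.075)):
        w=q[(zz>a)&(zz<b)]
        if len(w)>15: print("  ",a,b,len(w),[np.round(x,1) for x in cv2.minAreaRect((w[:,:2]*1000).astype(np.float32))],np.round(w.mean(0),4))
# jig pin from top & scene
for n in("top","scene"):
    z=np.load(n+"0.npz"); C=cam(n); m=mask(z["p"],(15,120,120),(32,255,255)); P=pts(C,z["d"])
    k,l,s,c=cv2.connectedComponentsWithStats(m)
    for i in range(1,k):
        q=P[(l==i)&(z["d"]>0)]
        if len(q) and abs(np.median(q[:,0])-.55)<.05 and abs(np.median(q[:,1])-.106)<.05: print(n,s[i],np.round(np.median(q,0),4),onplane(C,c[i],.02))
```

```text
[ 0.47153047 -0.25692575  0.21808019] [-6.36074928e-04  5.74460221e-01  8.18532253e-01  3.59017815e-05]
[ 168  119   69   76 2402]
   0.002 0.012 1965 [array([ 362.8, -253.8]), array([45.6, 80.9]), np.float64(54.7)] [ 0.3609 -0.2556  0.0052]
   0.015 0.055 413 [array([ 374.3, -238.7]), array([ 8.1, 35.9]), np.float64(55.6)] [ 0.3755 -0.2379  0.0398]
[ 283  146   49   87 3953]
   0.002 0.012 3436 [array([ 497., -249.]), array([ 58.3, 107.6]), np.float64(21.5)] [ 0.4984 -0.2451  0.0068]
   0.015 0.055 70 [array([ 481.3, -253. ]), array([14.7, 48.3]), np.float64(33.2)] [ 0.473  -0.2441  0.0275]
   0.056 0.075 411 [array([ 473.6, -257.6]), array([ 9.6, 47. ]), np.float64(20.1)] [ 0.4735 -0.2564  0.0615]
top [236 191   6   5  21] [0.5537 0.1055 0.0215] [[0.55380169 0.10529457 0.02      ]]
scene [254 191   3   3   8] [0.5514 0.1047 0.0206] [[0.55295857 0.10552116 0.02      ]]
```

View pics/w1.png

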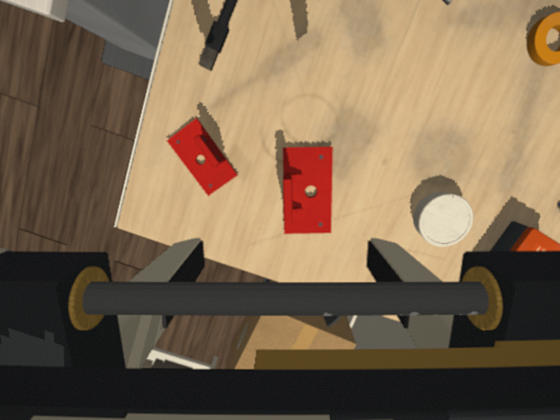

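Wrist view: the large bracket is at (307,190) with its leg on the left side, and the small look-alike is at (203,157). The leg top is at (0.4735, −0.2575, 0.0615) with yaw 20°, which matches the given sizes. I'll go down and grasp it.

>>> carry_out:
  moves:
    - {"claw": -1,"translation": [-0.01,0.014,0.3],"twist": [0,0,0]}
    - {"claw": -1,"translation": [0,0,0.3],"twist": [0,0,0]}
    - {"claw": -1,"translation": [0,0,0.3],"twist": [0,0,0]}
    - {"claw": -1,"translation": [0,0,0.3],"twist": [0,0,0]}
    - {"claw": -1,"translation": [0,0,0.2],"twist": [0,0,0]}
    - {"claw": -1,"translation": [0,0,0.13],"twist": [0,0,0]}
    - {"claw": -1,"translation": [0,0,0.07],"twist": [0,0,0]}
    - {"claw": -1,"translation": [0,0,0],"twist": [0,0,0]}
    - {"claw": 1,"translation": [0,0,0],"twist": [0,0,0]}
    - {"claw": 1,"translation": [0,0,0],"twist": [0,0,0]}
    - {"claw": 1,"translation": [0,0,0],"twist": [0,0,0]}
    - {"claw": 1,"translation": [0,0,0],"twist": [0,0,0]}
  grip_force: 20

```text
time_s: 4.6
tool_pos: [0.4739, -0.2574, 0.0272]
tool_rot: [0.0, 0.574, 0.819, 0.0]
ft_force: [0.6, -0.4, 0.8]
opening: 0.0656
gripper_force: 0.0
```

>>> carry_out:
  moves:
    - {"claw": 1,"translation": [0,0,0],"twist": [0,0,0]}
    - {"claw": 1,"translation": [0,0,0],"twist": [0,0,0]}
    - {"claw": 1,"translation": [0,0,0],"twist": [0,0,0]}
    - {"claw": 1,"translation": [0,0,0],"twist": [0,0,0]}
    - {"claw": 1,"translation": [0,0,0],"twist": [0,0,0]}
    - {"claw": 1,"translation": [0,0,0],"twist": [0,0,0]}

```text
time_s: 5.2
tool_pos: [0.4737, -0.2572, 0.0266]
tool_rot: [-0.0, 0.574, 0.819, 0.0]
ft_force: [0.3, -0.3, 0.1]
opening: 0.0178
gripper_force: 0.0
```

>>> carry_out:
  moves:
    - {"claw": 1,"translation": [0,0,0],"twist": [0,0,0]}
    - {"claw": 1,"translation": [0,0,0],"twist": [0,0,0]}
    - {"claw": 1,"translation": [0,0,0],"twist": [0,0,0]}
    - {"claw": 1,"translation": [0,0,0],"twist": [0,0,0]}
    - {"claw": 1,"translation": [0,0,0],"twist": [0,0,0]}

```text
time_s: 5.7
tool_pos: [0.4738, -0.2572, 0.0267]
tool_rot: [0.0, 0.574, 0.819, 0.0]
ft_force: [-0.1, -0.1, -0.8]
opening: 0.0096
gripper_force: 20.0
```

Gripped, with an opening of 9.6 mm. I'll lift, turn to the jig's yaw and go to a hover beside the pin.

>>> carry_out:
  moves:
    - {"claw": 1,"translation": [0,0,-0.2],"twist": [0,0,0]}
    - {"claw": 1,"translation": [0,0,-0.3],"twist": [0,0,0]}
    - {"claw": 1,"translation": [0,0,-0.2],"twist": [0,0,0]}
    - {"claw": 1,"translation": [0,0,0],"twist": [0,0,0.13]}
    - {"claw": 1,"translation": [0,0,0],"twist": [0,0,0.13]}
    - {"claw": 1,"translation": [0,0,0],"twist": [0,0,0.13]}
    - {"claw": 1,"translation": [0,0,0],"twist": [0,0,0.13]}
    - {"claw": 1,"translation": [0,0,0],"twist": [0,0,0.13]}
    - {"claw": 1,"translation": [0.311,-0.081,0],"twist": [0,0,0]}
    - {"claw": 1,"translation": [0.311,-0.081,0],"twist": [0,0,0]}
    - {"claw": 1,"translation": [0.311,-0.081,0],"twist": [0,0,0]}
    - {"claw": 1,"translation": [0.311,-0.081,0],"twist": [0,0,0]}

```text
time_s: 6.9
tool_pos: [0.4854, -0.102, 0.1105]
tool_rot: [-0.0, 0.815, 0.58, -0.0]
ft_force: [0.9, 0.6, -1.9]
opening: 0.0098
gripper_force: 20.0
```

>>> carry_out:
  moves:
    - {"claw": 1,"translation": [0.311,-0.081,0],"twist": [0,0,0]}
    - {"claw": 1,"translation": [0.311,-0.081,0],"twist": [0,0,0]}
    - {"claw": 1,"translation": [0.311,-0.081,0],"twist": [0,0,0]}
    - {"claw": 1,"translation": [0.311,-0.081,0],"twist": [0,0,0]}
    - {"claw": 1,"translation": [0,0,0],"twist": [0,0,0]}
    - {"claw": 1,"translation": [0,0,0],"twist": [0,0,0]}
    - {"claw": 1,"translation": [0,0,0],"twist": [0,0,0]}

```text
time_s: 7.6
tool_pos: [0.4976, 0.0498, 0.1105]
tool_rot: [0.0, 0.814, 0.58, -0.0]
ft_force: [-0.5, -0.0, -1.1]
opening: 0.0098
gripper_force: 20.0
```

```bash
cat > look.py <<'E'
from m import *
import sys
st=get_state(); p,d=grab_frame("wrist"); cv2.imwrite(f"pics/{sys.argv[1]}.png",p); C=cam("wrist",st); P=pts(C,d)
X=R.from_quat(st["tool_rot"],scalar_first=True).as_matrix(); print(st["tool_pos"],"tool y yaw",np.degrees(np.arctan2(X[1,1],X[0,1])),"F",st["ft_force"],"op",st["opening"],"tilt",X[:,2])
def rep(nm,m,zl,zh):
    w=P[(m>0)&(d>0)]; w=w[(w[:,2]>zl)&(w[:,2]<zh)]
    if len(w)<15: print(nm,len(w)); return
    v=np.linalg.svd(w[:,:2]-w[:,:2].mean(0),full_matrices=False)[2][0]
    print(nm,len(w),[np.round(x,1) for x in cv2.minAreaRect((w[:,:2]*1000).astype(np.float32))],np.round(w.mean(0),4),"axis",np.degrees(np.arctan2(*v[::-1]))%180,"z",np.percentile(w[:,2],[5,95]).round(4))
rep("fence top",blue(p),.029,.036)
pm=mask(p,(15,120,80),(32,255,255)); k,l,s,c=cv2.connectedComponentsWithStats(pm)
for i in range(1,k):
    if s[i,4]>8:
        o=onplane(C,c[i],.0215)[0]
        if abs(o[0]-.55)<.05 and abs(o[1]-.105)<.05: print("pin",s[i],o,np.median(P[(l==i)&(d>0)],0))
u=st["tool_pos"][2]-.026; rep("foot top",red(p),u+.001,u+.012)
E
python3 look.py w2
```

```text
[0.49758377 0.04980897 0.11049132] tool y yaw -19.071728778700194 F [-0.52847053 -0.02852473 -1.05283762] op 0.009825554027486548 tilt [-3.04670047e-04 -2.40093006e-04 -9.99999925e-01]
fence top 2268 [array([593.3, 125.8]), array([107.5,  12.6]), np.float64(70.1)] [0.5936 0.1269 0.0317] axis 70.64101912204075 z [0.0303 0.033 ]
pin [321 120  15  16 170] [0.55223068 0.10606624 0.0215    ] [0.55255834 0.10616159 0.02095892]
foot top 7416 [array([520.4,  41. ]), array([107.3,  59.2]), np.float64(71.2)] [0.532  0.0672 0.0907] axis 121.94835347240098 z [0.0896 0.0918]
```

View pics/w2.png

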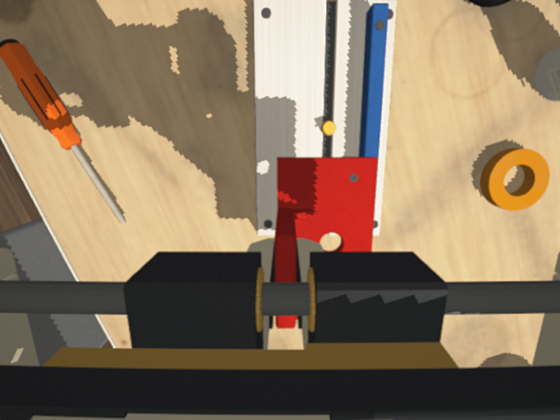

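The wrist view shows the pin at (328,127), the hole at (331,241) and the fence at (375,80). The fence yaw is −19.4°, and the hole is about 71 mm short along the fence and 4 mm off it. I'll move to 12 mm short of the pin and lower to near the pin tip.

>>> carry_out:
  moves:
    - {"claw": 1,"translation": [0.164,0,0],"twist": [0,0,0.005]}
    - {"claw": 1,"translation": [0.164,0,0],"twist": [0,0,0]}
    - {"claw": 1,"translation": [0.164,0,0],"twist": [0,0,0]}
    - {"claw": 1,"translation": [0,0,0.2],"twist": [0,0,0]}
    - {"claw": 1,"translation": [0,0,0.2],"twist": [0,0,0]}
    - {"claw": 1,"translation": [0,0,0.06],"twist": [0,0,0]}
    - {"claw": 1,"translation": [0,0,0.03],"twist": [0,0,0]}
    - {"claw": 1,"translation": [0,0,0],"twist": [0,0,0]}
    - {"claw": 1,"translation": [0,0,0],"twist": [0,0,0]}

```text
time_s: 8.55
tool_pos: [0.5177, 0.1059, 0.053]
tool_rot: [0.0, 0.816, 0.578, 0.001]
ft_force: [-0.2, 0.9, -1.3]
opening: 0.0097
gripper_force: 20.0
```

```bash
python3 look.py w3
```

```text
[0.51771565 0.10593735 0.05300162] tool y yaw -19.375462467973396 F [-0.2351398   0.94911756 -1.3058771 ] op 0.00965208172554892 tilt [ 1.40916842e-03  2.14969436e-04 -9.99998984e-01]
fence top 3258 [array([593.9, 126.6]), array([105. ,  12.1]), np.float64(70.5)] [0.5941 0.1286 0.0317] axis 70.63369083546725 z [0.0303 0.0329]
foot top 7509 [array([540.6,  96.7]), array([107.6,  59.4]), np.float64(70.8)] [0.5524 0.1231 0.0332] axis 121.2932657735839 z [0.0321 0.0343]
```

View pics/w3.png

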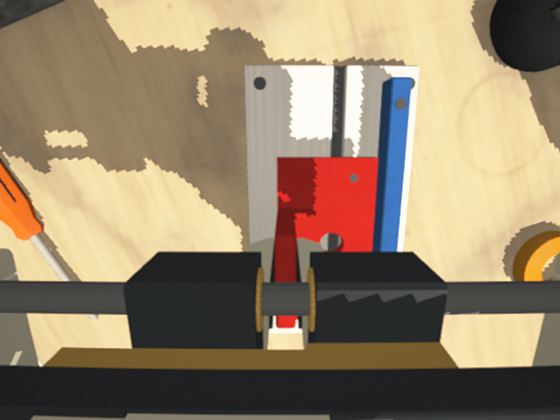

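The foot hovers about 4.7 mm above the pin tip, with a small gap to the fence. I'll lower it, then ease it toward the fence.

>>> carry_out:
  moves:
    - {"claw": 1,"translation": [0,0,0.017],"twist": [0,0,0]}
    - {"claw": 1,"translation": [0,0,0.016],"twist": [0,0,0]}
    - {"claw": 1,"translation": [0,0.012,0],"twist": [0,0,0]}
    - {"claw": 1,"translation": [0,0.008,0],"twist": [0,0,0]}
    - {"claw": 1,"translation": [0,0.004,0],"twist": [0,0,0]}
    - {"claw": 1,"translation": [0,0,0],"twist": [0,0,0]}
    - {"claw": 1,"translation": [0,0,0],"twist": [0,0,0]}

```text
time_s: 9.3
tool_pos: [0.52, 0.1052, 0.048]
tool_rot: [0.0, 0.816, 0.578, 0.0]
ft_force: [-1.1, 0.1, 3.2]
opening: 0.0097
gripper_force: 20.0
```

>>> carry_out:
  moves:
    - {"claw": 1,"translation": [0,0.004,0],"twist": [0,0,0]}
    - {"claw": 1,"translation": [0,0.004,0],"twist": [0,0,0]}
    - {"claw": 1,"translation": [0,0,0],"twist": [0,0,0]}

```text
time_s: 9.6
tool_pos: [0.5208, 0.1049, 0.048]
tool_rot: [-0.0, 0.816, 0.578, 0.0]
ft_force: [-2.7, -0.0, 4.6]
opening: 0.0096
gripper_force: 20.0
```

>>> carry_out:
  moves:
    - {"claw": 1,"translation": [0,0.003,-0.001],"twist": [0,0,0]}
    - {"claw": 1,"translation": [0,0.003,0],"twist": [0,0,0]}
    - {"claw": 1,"translation": [0,0,0],"twist": [0,0,0]}

```text
time_s: 9.9
tool_pos: [0.5215, 0.1046, 0.048]
tool_rot: [-0.0, 0.816, 0.578, 0.0]
ft_force: [-3.0, 0.1, 4.3]
opening: 0.0094
gripper_force: 20.0
```

>>> carry_out:
  moves:
    - {"claw": 1,"translation": [0,0.003,0],"twist": [0,0,0]}
    - {"claw": 1,"translation": [0,0.002,0],"twist": [0,0,0]}
    - {"claw": 1,"translation": [0,0,0],"twist": [0,0,0]}

```text
time_s: 10.2
tool_pos: [0.5221, 0.1044, 0.0481]
tool_rot: [0.0, 0.816, 0.578, 0.0]
ft_force: [-2.2, 1.8, 4.8]
opening: 0.0096
gripper_force: 20.0
```

>>> carry_out:
  moves:
    - {"claw": 1,"translation": [0,0.003,0],"twist": [0,0,0]}
    - {"claw": 1,"translation": [0,0.003,0],"twist": [0,0,0]}
    - {"claw": 1,"translation": [0,0,0],"twist": [0,0,0]}

```text
time_s: 10.5
tool_pos: [0.5227, 0.1042, 0.048]
tool_rot: [0.0, 0.816, 0.578, 0.0]
ft_force: [-3.0, 1.4, 5.0]
opening: 0.01
gripper_force: 20.0
```

>>> carry_out:
  moves:
    - {"claw": 1,"translation": [0,0.003,0],"twist": [0,0,0]}
    - {"claw": 1,"translation": [0,0.002,0],"twist": [0,0,0]}
    - {"claw": 1,"translation": [0,0,0],"twist": [0,0,0]}

```text
time_s: 10.8
tool_pos: [0.523, 0.1041, 0.048]
tool_rot: [-0.0, 0.816, 0.578, -0.0]
ft_force: [-5.9, 2.3, 6.8]
opening: 0.0099
gripper_force: 20.0
```

```bash
python3 look.py w4
```

```text
[0.52297242 0.10412052 0.04804845] tool y yaw -19.352939507202013 F [-5.92331022  2.31745589  6.84318923] op 0.009850399492913126 tilt [-7.86312819e-04  2.49581399e-04 -9.99999660e-01]
fence top 3288 [array([594.2, 127.8]), array([102.9,  12. ]), np.float64(70.4)] [0.5948 0.1302 0.0317] axis 70.8635901376662 z [0.0305 0.0329]
pin [307 267   9  65 375] [0.52438885 0.05592373 0.0215    ] [0.53777675 0.13062023 0.15169213]
foot top 7517 [array([545.8,  95.1]), array([107.3,  59.4]), np.float64(70.8)] [0.5576 0.1213 0.0283] axis 121.52063960944565 z [0.0272 0.0293]
```

Contact with the fence (~6 N) and riding on the pin tip. I'll nudge along the fence.

>>> carry_out:
  moves:
    - {"claw": 1,"translation": [0.01,0,0],"twist": [0,0,0]}
    - {"claw": 1,"translation": [0.01,0,0],"twist": [0,0,0]}
    - {"claw": 1,"translation": [0.01,0,0],"twist": [0,0,0]}
    - {"claw": 1,"translation": [0.01,0,0],"twist": [0,0,0]}
    - {"claw": 1,"translation": [0,0,0],"twist": [0,0,0]}

```text
time_s: 11.35
tool_pos: [0.5242, 0.1079, 0.048]
tool_rot: [0.0, 0.816, 0.578, -0.001]
ft_force: [-9.6, -5.4, 10.2]
opening: 0.0097
gripper_force: 20.0
```

>>> carry_out:
  moves:
    - {"claw": 1,"translation": [0.008,0,0],"twist": [0,0,0]}
    - {"claw": 1,"translation": [0.008,0,0],"twist": [0,0,0]}
    - {"claw": 1,"translation": [0,0,0],"twist": [0,0,0]}

```text
time_s: 11.65
tool_pos: [0.5249, 0.1097, 0.048]
tool_rot: [0.0, 0.816, 0.578, -0.001]
ft_force: [-9.9, -4.6, 10.3]
opening: 0.0096
gripper_force: 20.0
```

>>> carry_out:
  moves:
    - {"claw": 1,"translation": [0.008,0,0],"twist": [0,0,0]}
    - {"claw": 1,"translation": [0.006,0,0],"twist": [0,0,0]}
    - {"claw": 1,"translation": [0,0,0],"twist": [0,0,0]}

```text
time_s: 11.95
tool_pos: [0.5254, 0.1113, 0.0479]
tool_rot: [0.0, 0.816, 0.578, -0.001]
ft_force: [-9.3, -4.3, 9.5]
opening: 0.0098
gripper_force: 20.0
```

>>> carry_out:
  moves:
    - {"claw": 1,"translation": [0.005,-0.001,-0.001],"twist": [0,0,0]}
    - {"claw": 1,"translation": [0.005,0,0],"twist": [0,0,0]}
    - {"claw": 1,"translation": [0,0,0],"twist": [0,0,0]}

```text
time_s: 12.25
tool_pos: [0.5259, 0.1126, 0.0479]
tool_rot: [0.0, 0.816, 0.578, -0.001]
ft_force: [-6.7, -3.7, 6.9]
opening: 0.0102
gripper_force: 20.0
```

>>> carry_out:
  moves:
    - {"claw": 1,"translation": [0.004,0,0],"twist": [0,0,0]}
    - {"claw": 1,"translation": [0.004,0,0],"twist": [0,0,0]}
    - {"claw": 1,"translation": [0,0,0],"twist": [0,0,0]}

```text
time_s: 12.55
tool_pos: [0.5262, 0.1135, 0.0479]
tool_rot: [0.0, 0.816, 0.578, -0.001]
ft_force: [-5.6, -3.8, 5.6]
opening: 0.01
gripper_force: 20.0
```

>>> carry_out:
  moves:
    - {"claw": 1,"translation": [0.004,0,0],"twist": [0,0,0]}
    - {"claw": 1,"translation": [0.004,0,0],"twist": [0,0,0]}
    - {"claw": 1,"translation": [0,0,0],"twist": [0,0,0]}

```text
time_s: 12.85
tool_pos: [0.5265, 0.1144, 0.0478]
tool_rot: [0.0, 0.816, 0.578, -0.001]
ft_force: [-6.3, -3.8, 4.4]
opening: 0.0101
gripper_force: 20.0
```

>>> carry_out:
  moves:
    - {"claw": 1,"translation": [0.004,0,0.001],"twist": [0,0,0]}
    - {"claw": 1,"translation": [0.003,0,0],"twist": [0,0,0]}
    - {"claw": 1,"translation": [0,0,0],"twist": [0,0,0]}

```text
time_s: 13.15
tool_pos: [0.5267, 0.1151, 0.0477]
tool_rot: [0.0, 0.816, 0.578, -0.001]
ft_force: [-6.5, -3.0, 5.4]
opening: 0.0098
gripper_force: 20.0
```

>>> carry_out:
  moves:
    - {"claw": 1,"translation": [0.004,0,0],"twist": [0,0,0]}
    - {"claw": 1,"translation": [0.003,0,0],"twist": [0,0,0]}
    - {"claw": 1,"translation": [0,0,0],"twist": [0,0,0]}

```text
time_s: 13.45
tool_pos: [0.527, 0.116, 0.0477]
tool_rot: [0.0, 0.816, 0.578, -0.001]
ft_force: [-6.0, -2.4, 4.9]
opening: 0.0098
gripper_force: 20.0
```

>>> carry_out:
  moves:
    - {"claw": 1,"translation": [0.004,0,0.001],"twist": [0,0,0]}
    - {"claw": 1,"translation": [0,0,0.001],"twist": [0,0,0]}
    - {"claw": 1,"translation": [0,0,0],"twist": [0,0,0]}

```text
time_s: 13.75
tool_pos: [0.5273, 0.1165, 0.0476]
tool_rot: [0.0, 0.816, 0.578, -0.001]
ft_force: [-6.6, -3.6, 5.0]
opening: 0.0099
gripper_force: 20.0
```

>>> carry_out:
  moves:
    - {"claw": 1,"translation": [0.004,0,0],"twist": [0,0,0]}
    - {"claw": 1,"translation": [0,0,0.001],"twist": [0,0,0]}
    - {"claw": 1,"translation": [0,0,0],"twist": [0,0,0]}

```text
time_s: 14.05
tool_pos: [0.5274, 0.117, 0.0474]
tool_rot: [0.0, 0.816, 0.578, -0.001]
ft_force: [-5.3, -1.3, 5.1]
opening: 0.0098
gripper_force: 20.0
```

```bash
python3 look.py w5
```

```text
[0.52743816 0.11695895 0.04744141] tool y yaw -19.351631495285385 F [-5.25301663 -1.25086594  5.12045481] op 0.009819028284947783 tilt [-1.11863761e-03 -9.97033728e-04 -9.99998877e-01]
fence top 2847 [array([596.5, 134.4]), array([89.4, 12.2]), np.float64(70.3)] [0.5969 0.1363 0.0317] axis 70.84621136840104 z [0.0305 0.0328]
pin [321 237  16  13 142] [0.55259248 0.10501802 0.0215    ] [0.55258425 0.10493453 0.02118296]
pin [307 267   9  65 372] [0.52886107 0.06899524 0.0215    ] [0.54229116 0.1435561  0.15088237]
foot top 7159 [array([549.2, 105. ]), array([107.4,  59.5]), np.float64(70.7)] [0.5612 0.1322 0.0269] axis 126.71211401581529 z [0.0254 0.0285]
```

View pics/w5.png

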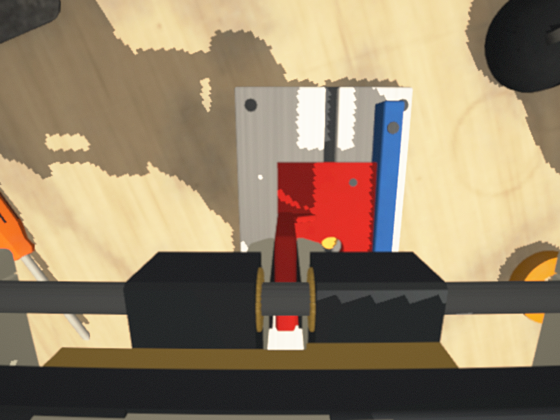

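The pin's brass shows inside the hole at (329,243), so it is nearly over. I'll check the foot's tilt and the hole/pin offset.

```bash
cat > fit.py <<'E'
from m import *
st=get_state(); p,d=grab_frame("wrist"); C=cam("wrist",st); P=pts(C,d); tp=st["tool_pos"]
X=R.from_quat(st["tool_rot"],scalar_first=True).as_matrix()
m=red(p); w=P[(m>0)&(d>0)]; L=(w-tp)@X   # tool frame
u=26.0
L=L[(L[:,1]>.012)&(L[:,1]<.06)&(abs(L[:,0])<.055)&(L[:,2]>.008)&(L[:,2]<.03)]
A=np.c_[L[:,:2],np.ones(len(L))]; c=np.linalg.lstsq(A,L[:,2],rcond=None)[0]; r=L[:,2]-A@c
print(len(L),"tilt x,y deg",np.degrees(c[:2]),"foot top below TCP at centre mm",1e3*c[2],"rms",r.std()*1e3,"TCP z",tp[2])
print("extent tool x mm",np.percentile(L[:,0],[.1,99.9])*1e3,"y",np.percentile(L[:,1],[.1,99.9])*1e3, "F",st["ft_force"])
cv2.imwrite("pics/crop.png",cv2.resize(p[225:260,300:360],None,fx=10,fy=10,interpolation=2))
hole=cv2.morphologyEx(m,cv2.MORPH_CLOSE,np.ones((25,25)))&~m
k,l,s,cc=cv2.connectedComponentsWithStats(hole[215:255,310:355])
print(s.tolist(),(cc+[310,215]).round(1).tolist())
E
python3 fit.py
```

```text
5528 tilt x,y deg [2.45586174 0.5360673 ] foot top below TCP at centre mm 19.051033796014956 rms 0.8913600019643294 TCP z 0.0474486071942178
extent tool x mm [-6.52728996 49.61329119] y [12.0514679  54.01217275] F [-6.52579859 -2.06182432  5.27555124]
[[0, 0, 45, 40, 1642], [11, 21, 21, 14, 132], [0, 25, 10, 4, 23], [42, 37, 3, 1, 3]] [[332.3, 233.9], [331.2, 240.7], [313.4, 242.2], [353.0, 252.0]]
```

View pics/crop.png

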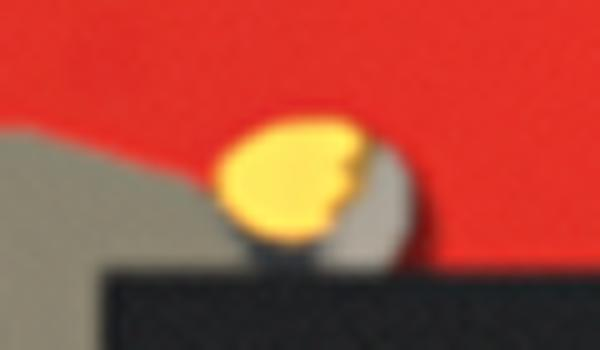

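The foot has swung about 2.5° in the grip from drag, with the hole lagging about 3 mm behind the tool. I'll level it with a small pitch, ease off the fence slightly and press down softly.

>>> carry_out:
  moves:
    - {"claw": 1,"translation": [0,-0.003,-0.004],"twist": [0,0.014,0]}
    - {"claw": 1,"translation": [0,0,0],"twist": [0,0.014,0]}
    - {"claw": 1,"translation": [0,0,0],"twist": [0,0.012,0]}
    - {"claw": 1,"translation": [0,0,0],"twist": [0,0,0]}
    - {"claw": 1,"translation": [0,0,0.004],"twist": [0,0,0]}
    - {"claw": 1,"translation": [0,0,0],"twist": [0,0,0]}

```text
time_s: 14.75
tool_pos: [0.5275, 0.1175, 0.0475]
tool_rot: [-0.012, 0.816, 0.578, 0.017]
ft_force: [-0.5, -0.3, -1.8]
opening: 0.0101
gripper_force: 20.0
```

```bash
python3 fit.py; python3 look.py w6
```

```text
5563 tilt x,y deg [2.36924726 0.53457077] foot top below TCP at centre mm 19.06430343745212 rms 0.884195947595676 TCP z 0.047547171542119945
extent tool x mm [-6.59797239 49.66389543] y [12.04877477 54.13133367] F [-0.54976953 -0.33599096 -1.79838932]
[[0, 0, 45, 40, 1671], [11, 21, 21, 14, 115], [0, 25, 8, 3, 13], [43, 37, 1, 1, 1]] [[332.2, 234.0], [331.5, 240.3], [312.6, 241.5], [353.0, 252.0]]
[0.52750672 0.11757726 0.04756256] tool y yaw -19.34713037857212 F [-0.21072938  0.30656905 -1.01254317] op 0.009496944204118809 tilt [ 0.01377663  0.03939109 -0.99912889]
fence top 2708 [array([596.6, 134.9]), array([87.7, 12.2]), np.float64(70.1)] [0.5969 0.1363 0.0317] axis 70.83218293920152 z [0.0305 0.0328]
pin [321 237  16  15 181] [0.55279028 0.10590046 0.0215    ] [0.55281815 0.10603606 0.02121444]
pin [307 267   9  65 371] [0.52949848 0.07164636 0.0215    ] [0.54082012 0.14000143 0.15238969]
foot top 7166 [array([549.5, 106.3]), array([107.8,  59.4]), np.float64(70.6)] [0.5618 0.1337 0.0282] axis 126.10675309528042 z [0.0271 0.0293]
```

View pics/crop.png

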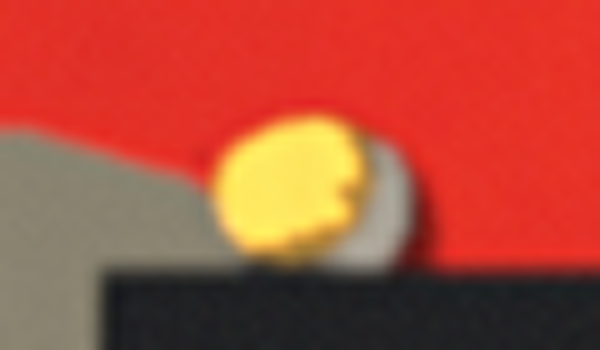

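Level now, with no contact force. I'll step down gently.

>>> carry_out:
  moves:
    - {"claw": 1,"translation": [0,0,0.004],"twist": [0,0,0]}
    - {"claw": 1,"translation": [0,0,0.004],"twist": [0,0,0]}
    - {"claw": 1,"translation": [0,0,0],"twist": [0,0,0]}

```text
time_s: 15.15
tool_pos: [0.5275, 0.1176, 0.0466]
tool_rot: [-0.012, 0.816, 0.578, 0.017]
ft_force: [0.6, 0.1, -1.4]
opening: 0.0098
gripper_force: 20.0
```

>>> carry_out:
  moves:
    - {"claw": 1,"translation": [0.003,0,0],"twist": [0,0,0]}
    - {"claw": 1,"translation": [0.002,0,0.002],"twist": [0,0,0]}
    - {"claw": 1,"translation": [0,0,0],"twist": [0,0,0]}

```text
time_s: 15.45
tool_pos: [0.5277, 0.1182, 0.0464]
tool_rot: [-0.012, 0.816, 0.578, 0.017]
ft_force: [0.3, 0.5, -2.1]
opening: 0.0099
gripper_force: 20.0
```

>>> carry_out:
  moves:
    - {"claw": 1,"translation": [0,0,0.005],"twist": [0,0,0]}
    - {"claw": 1,"translation": [0,0,0.005],"twist": [0,0,0]}
    - {"claw": 1,"translation": [0,0,0],"twist": [0,0,0]}

```text
time_s: 15.75
tool_pos: [0.5277, 0.1182, 0.0451]
tool_rot: [-0.012, 0.816, 0.578, 0.017]
ft_force: [0.8, -0.3, -1.7]
opening: 0.0101
gripper_force: 20.0
```

>>> carry_out:
  moves:
    - {"claw": 1,"translation": [0,0,0.005],"twist": [0,0,0]}
    - {"claw": 1,"translation": [0,0,0.005],"twist": [0,0,0]}
    - {"claw": 1,"translation": [0,0,0],"twist": [0,0,0]}

```text
time_s: 16.05
tool_pos: [0.5277, 0.1182, 0.044]
tool_rot: [-0.012, 0.816, 0.578, 0.017]
ft_force: [-0.6, -0.2, -1.7]
opening: 0.0101
gripper_force: 20.0
```

The hole is going over the pin without resistance. I'll continue down.

>>> carry_out:
  moves:
    - {"claw": 1,"translation": [0,0,0.006],"twist": [0,0,0]}
    - {"claw": 1,"translation": [0,0,0.006],"twist": [0,0,0]}
    - {"claw": 1,"translation": [0,0,0],"twist": [0,0,0]}

```text
time_s: 16.35
tool_pos: [0.5277, 0.1183, 0.0425]
tool_rot: [-0.012, 0.816, 0.578, 0.017]
ft_force: [1.8, 0.5, -1.2]
opening: 0.0097
gripper_force: 20.0
```

>>> carry_out:
  moves:
    - {"claw": 1,"translation": [0,0,0.006],"twist": [0,0,0]}
    - {"claw": 1,"translation": [0,0,0.006],"twist": [0,0,0]}
    - {"claw": 1,"translation": [0,0,0],"twist": [0,0,0]}

```text
time_s: 16.65
tool_pos: [0.5277, 0.1183, 0.0411]
tool_rot: [-0.012, 0.816, 0.578, 0.017]
ft_force: [0.1, 0.5, -0.9]
opening: 0.0102
gripper_force: 20.0
```

>>> carry_out:
  moves:
    - {"claw": 1,"translation": [0,0,0.005],"twist": [0,0,0]}
    - {"claw": 1,"translation": [0,0,0.004],"twist": [0,0,0]}
    - {"claw": 1,"translation": [0,0,0],"twist": [0,0,0]}

```text
time_s: 16.95
tool_pos: [0.5278, 0.1184, 0.04]
tool_rot: [-0.012, 0.816, 0.578, 0.017]
ft_force: [1.2, -0.0, -0.5]
opening: 0.0098
gripper_force: 20.0
```

>>> carry_out:
  moves:
    - {"claw": 1,"translation": [0,0,0.004],"twist": [0,0,0]}
    - {"claw": 1,"translation": [0,0,0.004],"twist": [0,0,0]}
    - {"claw": 1,"translation": [0,0,0],"twist": [0,0,0]}

```text
time_s: 17.25
tool_pos: [0.5278, 0.1184, 0.039]
tool_rot: [-0.012, 0.816, 0.578, 0.017]
ft_force: [-1.7, -0.6, -1.8]
opening: 0.0099
gripper_force: 20.0
```

>>> carry_out:
  moves:
    - {"claw": 1,"translation": [0,0,0.003],"twist": [0,0,0]}
    - {"claw": 1,"translation": [0,0,0.003],"twist": [0,0,0]}
    - {"claw": 1,"translation": [0,0,0],"twist": [0,0,0]}

```text
time_s: 17.55
tool_pos: [0.5278, 0.1185, 0.0384]
tool_rot: [-0.012, 0.816, 0.578, 0.017]
ft_force: [0.1, -0.0, -2.2]
opening: 0.0096
gripper_force: 20.0
```

```bash
python3 look.py w7
```

```text
[0.52782873 0.11846607 0.03841009] tool y yaw -19.35003498264926 F [ 0.08790118 -0.00908069 -2.21851687] op 0.009582970144673736 tilt [ 0.01385211  0.03949288 -0.99912383]
fence top 2958 [array([597.4, 136.7]), array([84.3, 12.5]), np.float64(70.1)] [0.5973 0.1378 0.0317] axis 70.61482479417297 z [0.0304 0.0328]
pin [322 238  19  15 224] [0.55349824 0.10832577 0.0215    ] [0.55339265 0.10897791 0.02105171]
pin [307 267   9  65 373] [0.53062184 0.0773741  0.0215    ] [0.54111758 0.14071451 0.14297281]
foot top 7162 [array([549.9, 107.3]), array([107.6,  59.6]), np.float64(70.6)] [0.562  0.1346 0.019 ] axis 125.94913502130659 z [0.0179 0.0201]
```

>>> carry_out:
  moves:
    - {"claw": 1,"translation": [0,0,0.004],"twist": [0,0,0]}
    - {"claw": 1,"translation": [0,0,0],"twist": [0,0,0]}

```text
time_s: 17.8
tool_pos: [0.5279, 0.1186, 0.0383]
tool_rot: [-0.012, 0.816, 0.578, 0.017]
ft_force: [-2.3, 1.1, 3.4]
opening: 0.01
gripper_force: 20.0
```

>>> carry_out:
  moves:
    - {"claw": 1,"translation": [0,0,0.003],"twist": [0,0,0]}
    - {"claw": 1,"translation": [0,0,0],"twist": [0,0,0]}

```text
time_s: 18.0
tool_pos: [0.5279, 0.1186, 0.0383]
tool_rot: [-0.012, 0.816, 0.578, 0.017]
ft_force: [-5.4, 0.4, 8.8]
opening: 0.01
gripper_force: 20.0
```

Bed contact. I'll release.

>>> carry_out:
  moves:
    - {"claw": 1,"translation": [0,0,-0.004],"twist": [0,0,0]}
    - {"claw": 0,"translation": [0,0,0],"twist": [0,0,0]}
    - {"claw": 0,"translation": [0,0,0],"twist": [0,0,0]}
    - {"claw": 0,"translation": [0,0,0],"twist": [0,0,0]}
    - {"claw": 0,"translation": [0,0,0],"twist": [0,0,0]}
    - {"claw": 0,"translation": [0,0,0],"twist": [0,0,0]}
    - {"claw": 0,"translation": [0,0,0],"twist": [0,0,0]}

```text
time_s: 18.7
tool_pos: [0.5278, 0.1185, 0.038]
tool_rot: [-0.012, 0.816, 0.578, 0.017]
ft_force: [0.6, -0.2, 0.0]
opening: 0.0459
gripper_force: 0.0
```

>>> carry_out:
  moves:
    - {"claw": 0,"translation": [0,0,-0.1],"twist": [0,0,0]}
    - {"claw": 0,"translation": [0,0,-0.2],"twist": [0,0,0]}
    - {"claw": 0,"translation": [0,0,-0.3],"twist": [0,0,0]}
    - {"claw": 0,"translation": [0,0,-0.3],"twist": [0,0,0]}
    - {"claw": 0,"translation": [-0.2,0,-0.3],"twist": [0,-0.04,0]}
    - {"claw": 0,"translation": [-0.2,0,0],"twist": [0,0,0]}
    - {"claw": 0,"translation": [0,0,0],"twist": [0,0,0]}
    - {"claw": 0,"translation": [0,0,0],"twist": [0,0,0]}

```text
time_s: 19.5
tool_pos: [0.5099, 0.0674, 0.1816]
tool_rot: [0.0, 0.816, 0.578, 0.0]
ft_force: [0.4, 0.1, 0.8]
opening: 0.0462
gripper_force: 0.0
```

```bash
cat >> look.py <<'E'
w=P[(red(p)>0)&(d>0)]; w=w[(w[:,2]>.012)&(w[:,2]<.026)]; c=np.linalg.lstsq(np.c_[w[:,:2]-w[:,:2].mean(0),np.ones(len(w))],w[:,2],rcond=None)[0]
print("foot top plane: slopes deg",np.degrees(c[:2]),"z",c[2],[np.round(x,1) for x in cv2.minAreaRect((w[:,:2]*1000).astype(np.float32))])
E
python3 look.py w8
```

```text
[0.5099121  0.06740306 0.18158877] tool y yaw -19.40292902309056 F [0.39253221 0.13808515 0.78361097] op 0.04616226742539168 tilt [ 7.60391510e-04  2.82778047e-04 -9.99999671e-01]
fence top 1816 [array([583.6,  97.3]), array([167.2,  12.3]), np.float64(70.8)] [0.5852 0.1029 0.0317] axis 70.87150524150685 z [0.0305 0.033 ]
pin [307 144  12  12 115] [0.55275621 0.1060411  0.0215    ] [0.55281698 0.10596062 0.02075883]
foot top 0
foot top plane: slopes deg [-0.17335207  0.10003444] z 0.018876035860279854 [array([550.1, 107.4]), array([107. ,  59.3]), np.float64(70.4)]
```

View pics/w8.png

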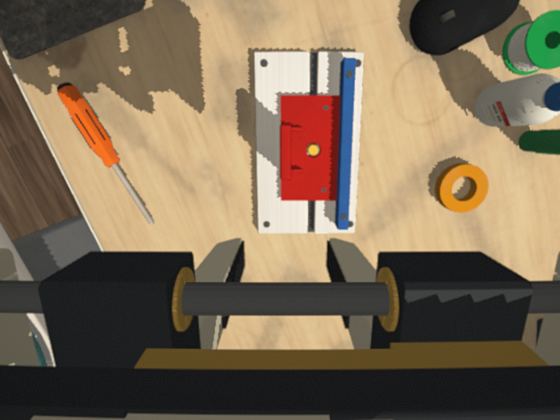

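The pin shows inside the hole at (313,150), and the foot lies level with its top at 18.9 mm (12 + 7 expected) along the fence at x≈345. The gripper is clear, so I'll hand in.

```bash
python3 -c "
from station import *
print(close_job())"
```

```text
the job is handed in; nothing more can be done
None
```

The red bracket is seated on the jig: its hole is over the brass pin, the foot lies flush on the bed along the blue fence, and it is released, with the highest measured contact force about 15 N and the job handed in at about 20 s.

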